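Centre the celadon cup on its plinth

ROBOT

A 6-joint arm with a two-finger parallel gripper is mounted at the origin on the work surface. World frame = base frame: x ahead of the robot, y to its left, z up, the work surface at z = 0. Lengths are in m, angles in rad, forces in N, time in s.
With the tool pointing down it reaches from about 0.3 to 0.875 m from the base axis. Payload 6.4 kg.
Tool frame: the origin (TCP) lies at the very end of the fingers, on their centre line; the grasp point (between the pads) lies ctrl.grip_point_offset behind it (ctrl.grip_point_offset is the distance from the TCP to the grasp point, in m); z points along the fingers, x is the direction in which the jaws open and shut, and the axes are right-handed (so a half turn about z gives the same grasp; the last joint's range is limited). The gripper opens to 85 mm and grips with 20 to 120 N. Pads are 22 mm wide; open, the fingers measure 114 mm over their backs; the gripper's body (76 mm by 85 mm) begins 54 mm behind the grasp point. The pads swing forward as they close: fully open they stand 13 mm farther back than shut.
Start: joints at [1.014, 0.181, 1.607, -0, 1.354, -0.206], TCP at [0.198, 0.54, 0.231] pointing down, gripper open.
Joint ranges: [-2.99, 2.99], [-0.89, 2.07], [0.3, 2.58], [-1.14, 4.28], [0, 2.63], [-3.12, 3.12]. Speed limits (rad/s): [2.57, 2.57, 3.01, 3.14, 3.14, 3.14].

INTERFACE

Orientations are given as a unit quaternion [w, x, y, z].
In Python, from bench import get_obs, viewer, workorder, ctrl gives the robot as it stands. The module is installed in compiled form; this text tells all that it offers.
- The arm moves only by the tool move_arm, never from a script. Its argument "increments" is a list of rows, each an object of numbers: "tx", "ty", "tz": the shift along the tool's x, y, z in m; "turn": the turn about the tool's z in degrees. A call has 1 to 20 rows; each row is the pose to reach, as a shift and turn from the pose commanded when the call began, along the tool's axes at that moment; what a row does not reach only later rows make up. A row lasts 1/12 s, in which the tool goes at most 41.7 mm and 7.16 degrees, less where a joint would pass 70% of its speed; a pose out of reach is approached as far as the arm can. A call with a gripper value outside its range is refused whole. "gripper" is the opening, from 0 (shut) to 1 (fully open), set as the call begins (left out, the last holds). The fingers move at their own pace and stop on an object; the grip force is fixed at half the most. Time passes only in rows, so rows that repeat a pose let the fingers close. It gives the time, the measured TCP pose, the force and the opening at its end, in the units of the state.
- get_obs(): the state, without advancing time (a new reading comes with each control period).
- viewer.camera(name): name is "side" or "top"; returns (picture, depth): 480x640x3 uint8, red, green, blue; 480x640 float32, m along the optical axis (not along the pixel's ray), 0 where there is no reading.
- viewer.get_calibration(name): a dict with "intrinsics" (3x3 intrinsics, pixels), "k1" (the pictures are not rectified: a ray, as slopes to the right and down, at radius r is drawn at 1 + k1 r^2 times it, then the intrinsics apply), "origin" and "attitude" of the camera in the world. Camera axes: x right, y up, looking along -z (the intrinsics and any distortion apply to the point x, -y, -z); pixel columns grow to the right and rows downward; lengths in m; the calibration is good to about 2 mm. A picture is of the moment at which its call begins. get_calibration takes no time and is no camera call.
- workorder.hand_in(): hands the job in, once; it reports no verdict.
The state is a dict: "time_s": time; "q": joint angles; "dq": joint speeds; "joint_efforts": joint torques, N m; "eef_pos": TCP position; "eef_rot": TCP orientation; "wrist_force": force on the tool from outside, world axes, zero at the start; "torque": the same for the moment, N m; "opening": opening from 0.0 (shut) to 1.0 (fully open).
Only numpy, scipy, OpenCV 4.12 (cv2) and the standard library are available. Lean on these libraries where they do the work, as an engineer would, in place of code of your own. Each camera call takes 0.05 s, during which the arm holds its last target.

TASK

The small celadon cup stands off-centre on its round wooden plinth. With light pushes of the fingertips nudge it to the middle of the plinth's top, to within 5 mm, and leave it standing there free. It is wobbly on its narrow foot: do not pinch, lift, tip or knock it, and leave the tiles, jar, tongs and tile box as they are.

Things in the scene. Friction and masses are not known exactly. Their poses are not given: they have to be found in the camera images.
- cup: small round celadon cup without a handle, 0.1 to 0.25 kg, standing off-centre on the plinth. 66 mm high, open at the top; solid narrow foot 36 mm in diameter; widest 20 mm above its underside, where it is 68 mm in diameter; rim 62 mm in diameter. Origin at the centre of its underside, z up along its axis. On its narrow foot it slides under a light, slow push (about 0.5 to 2 N) made low down on its widest part; a fast knock or a high push makes it rock or tip over
- plinth: turned dark wooden plinth, round, fixed to the shelf: base 92 mm in diameter, waist 52 mm, flat round top 84 mm in diameter, 50 mm high. Origin at the centre of its underside on the shelf, z up; its yaw has no visible effect
- plinth_top (a point): centre of the plinth's flat round top (84 mm in diameter), 50 mm above the shelf: where the middle of the cup's foot belongs
- jar: lidded white polypropylene jar, 68 mm in diameter, 85 mm high, on the shelf; origin at the centre of its underside. A bystander: leave it where it is
- tongs: stainless steel tongs lying flat along their own x, about 210 mm long, 40 mm wide, 12 mm high, at the far side of the shelf; origin under the middle. A bystander: leave them where they are
- lid (a joint): hinge of the plywood lid of the tile box (160 x 200 x 58 mm with lid, knob on the lid up to about 95 mm, fixed at the right end of the shelf): 0 = shut, grows to 1.9 rad when opened. A bystander: leave it shut
- tile1: glazed stoneware test tile, 60 x 40 x 7 mm, lying flat on the shelf; origin at the centre of its underside. A bystander: leave it where it is
- tile2: glazed stoneware test tile, 60 x 40 x 7 mm, lying flat on the shelf; origin at the centre of its underside. A bystander: leave it where it is
- tile3: glazed stoneware test tile, 60 x 40 x 7 mm, lying flat on the shelf; origin at the centre of its underside. A bystander: leave it where it is
- tile4: glazed stoneware test tile, 60 x 40 x 7 mm, lying flat on the shelf; origin at the centre of its underside. A bystander: leave it where it is
- tile5: glazed stoneware test tile, 60 x 40 x 7 mm, lying flat on the shelf; origin at the centre of its underside. A bystander: leave it where it is
There are look-alikes about, which are no part of the job. Leave any green or red look-alike of the cup alone.

How it is judged:
At the end, for the whole second after the job is handed in: The cup stands upright (within 0.05 rad) and at rest on the plinth's top, its axis within 5 mm of the centre of the top (horizontal distance between cup and plinth_top below 0.005 m and angle between cup's own z axis and vertical below 0.05 rad and z of cup in the frame of plinth_top between -0.003 and 0.003 m and linear speed of cup below 0.01 m/s and angular speed of cup below 0.1 rad/s); the robot touches nothing.
It fails at once if the cup is lifted, its underside more than 8 mm above the plinth's top (z of cup in the frame of plinth_top above 0.008 m).
It fails at once if the cup is tipped by more than 0.3 rad or knocked off the plinth (angle between cup's own z axis and vertical above 0.3 rad or z of cup in the frame of plinth_top below -0.008 m).
It fails at once if the cup is pinched, pressed or hit with more than 10 N (contact force between any of the fingers, the arm and cup above 10 N).
It fails at once if a tile, the jar or the tongs are moved by more than 10 mm (distance of any of tile1, tile2, tile3, tile4, tile5, jar, tongs from where it was at the start of the episode above 0.01 m).
It fails at once if the tile box's lid is opened by more than 0.1 rad (value of joint lid above 0.1 rad).
It also fails if it takes over 56 s, if anything falls off the work surface, if the arm or the gripper's body presses on something with over 40 N, if the wrist force passes 120 N, or if a joint passes its speed limit or range.

## Working session

There is one attempt and no reset: what is moved stays moved. The work goes in short steps, Python scripts to look and compute and a tool call to move; the robot and the scene stay as the last step left them, time stands still between calls to the robot, and variables do not carry over. Pictures are saved under pics/ and viewed, and the job is handed in when it is done.

Besides the shell and the picture viewer there is one more tool, called after "Emit:" as name(argument=value, ...) on one line, values as JSON. move_arm: Moves the arm, as the interface text tells. Its arguments: {"type":"object","properties":{"increments":{"type":"array"},"gripper":{"type":"number"}},"required":["increments"]}

```bash
ls; mkdir -p pics
cat > h.py <<'E'
import numpy as np,cv2
from bench import get_obs, viewer, workorder, ctrl
from scipy.spatial.transform import Rotation as R
def rot(cal):
    a=np.array(cal["attitude"],float)
    return a if a.shape==(3,3) else R.from_quat([a[1],a[2],a[3],a[0]]).as_matrix()
def rays(cal,uv):
    K=np.array(cal["intrinsics"]);uv=np.asarray(uv,float).reshape(-1,2)
    d=np.c_[(uv[:,0]-K[0,2])/K[0,0],(uv[:,1]-K[1,2])/K[1,1]]
    s=d.copy()
    for _ in range(30): s=d/(1+cal["k1"]*(s**2).sum(1))[:,None]
    return np.array(cal["origin"]),np.c_[s[:,0],-s[:,1],-np.ones(len(s))]@rot(cal).T
def onplane(cal,uv,z):
    o,d=rays(cal,uv); return o+d*((z-o[2])/d[:,2])[:,None]
def points(cal,depth):
    v,u=np.mgrid[0:480,0:640]
    o,d=rays(cal,np.c_[u.ravel(),v.ravel()])
    return (o+d*depth.ravel()[:,None]).reshape(480,640,3)
def snap(n,tag):
    p,d=viewer.camera(n); cv2.imwrite(f"pics/{tag}.png",p[:,:,::-1]); np.savez(f"pics/{tag}.npz",p=p,d=d); return p,d
E
python3 - <<'E'
from h import *
for n in("side","top"):
    snap(n,n+"0"); print(n,viewer.get_calibration(n))
print(get_obs(),ctrl.grip_point_offset)
E
```

```text
pics
side {'intrinsics': array([[453.54740131,   0.        , 327.98919947],
       [  0.        , 453.54740131, 242.54897277],
       [  0.        ,   0.        ,   1.        ]]), 'k1': -0.1108232012303364, 'origin': array([ 0.00658964, -0.98751066,  0.6917781 ]), 'attitude': array([ 0.83738116,  0.48187644, -0.13552706, -0.21959124])}
top {'intrinsics': array([[512.31284443,   0.        , 317.22578659],
       [  0.        , 512.31284443, 240.76710719],
       [  0.        ,   0.        ,   1.        ]]), 'k1': -0.0040093365095073795, 'origin': array([ 0.31829861, -0.04839324,  1.2318017 ]), 'attitude': array([ 0.73141911,  0.07577421, -0.07095516, -0.6739805 ])}
{'time_s': 0.1, 'q': array([ 1.01367124e+00,  1.81438695e-01,  1.60789207e+00,  2.65567534e-05,
        1.35378688e+00, -2.06334911e-01]), 'dq': array([-4.37029273e-04, -7.11801403e-05, -1.43269526e-03, -5.72641110e-04,
       -7.93687355e-04, -9.96738771e-05]), 'joint_efforts': array([ 6.29639453e-04, -4.45881808e+01, -3.52237129e+01, -3.10366813e-04,
        4.14073831e-03,  1.26893376e-06]), 'eef_pos': array([0.19732807, 0.53956898, 0.23049771]), 'eef_rot': array([ 2.87581722e-04,  8.19647660e-01,  5.72867464e-01, -7.06304735e-04]), 'wrist_force': array([-0.055037  , -0.16224354, -0.09382771]), 'torque': array([-0.00743953,  0.01363267, -0.04076574]), 'opening': 0.9984485733349032} 0.0187
```

View pics/top0.png

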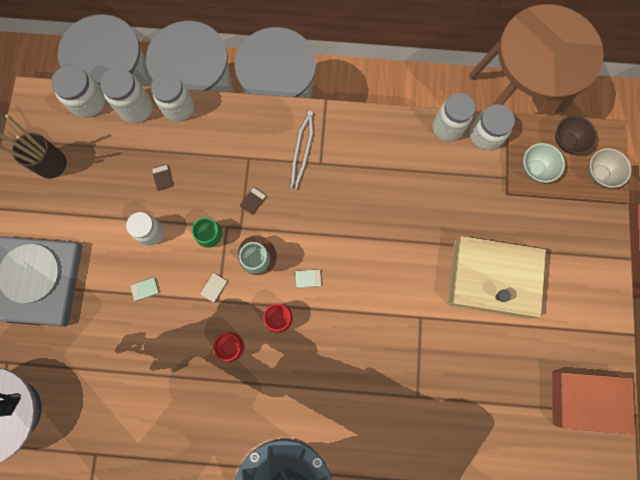

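View pics/side0.png

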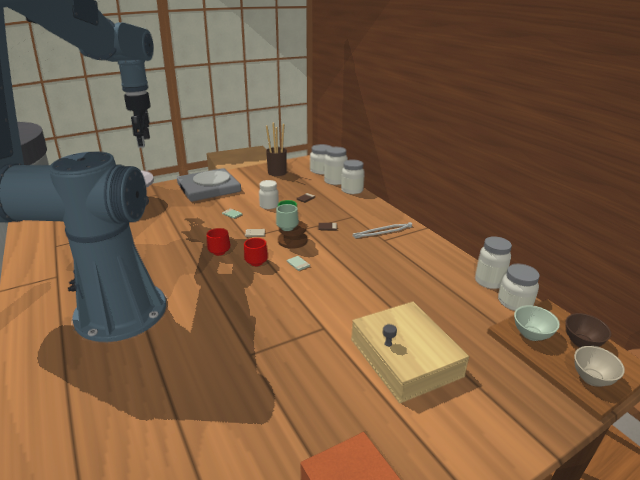

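Run:
```python
from h import *
for n,(u,v,w) in {"top":(255,255,45),"side":(290,222,36)}.items():
    z=np.load(f"pics/{n}0.npz");p=z["p"];d=z["d"];cal=viewer.get_calibration(n)
    c=p[v-w:v+w,u-w:u+w,::-1]; cv2.imwrite(f"pics/{n}_z.png",cv2.resize(c,(576,576),interpolation=cv2.INTER_CUBIC))
    P=points(cal,d)[v-w:v+w,u-w:u+w].reshape(-1,3)
    hsv=cv2.cvtColor(p,cv2.COLOR_RGB2HSV)
    for a,b in((u,v),(u+18,v-5) if n=="top" else (u,v+15)): print(n,a,b,p[b,a],hsv[b,a],points(cal,d)[b,a])
    for lo,hi in((.108,.122),(.06,.108),(.045,.055)):
        m=(P[:,2]>lo)&(P[:,2]<hi); 
        Q=P[m]; print(lo,hi,m.sum(),Q.min(0) if len(Q) else 0,Q.max(0) if len(Q) else 0)
```

```text
top 255 255 [104 116 102] [ 56  31 116] [0.51957842 0.111297   0.05905931]
top 273 250 [67 46 34] [ 11 126  67] [0.53692865 0.07193489 0.04743718]
0.108 0.122 187 [0.47790951 0.0771176  0.1080732 ] [0.53952232 0.13929329 0.12101779]
0.06 0.108 538 [0.47617781 0.07503123 0.06000283] [0.59819521 0.22557909 0.10755773]
0.045 0.055 337 [0.50295391 0.06997378 0.04504837] [0.59750035 0.22916826 0.05477754]
side 290 222 [107 124 107] [ 60  35 124] [0.50185801 0.07644784 0.0858594 ]
side 290 237 [61 42 27] [ 13 142  61] [0.50700667 0.09060948 0.02763006]
0.108 0.122 129 [0.47543721 0.07704448 0.10801082] [0.53604873 0.13903638 0.1185838 ]
0.06 0.108 595 [0.36427924 0.01339116 0.06005857] [0.59883842 0.39161877 0.10798572]
0.045 0.055 315 [0.36372927 0.01268527 0.04507909] [0.59551764 0.38907994 0.05495373]
```

View pics/top_z.png

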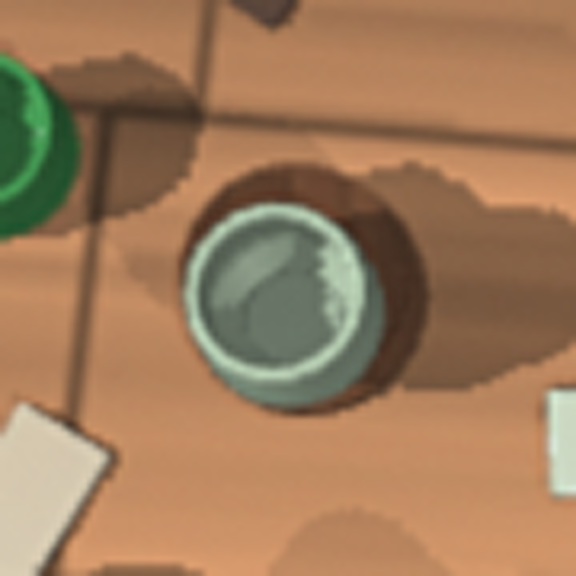

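View pics/side_z.png

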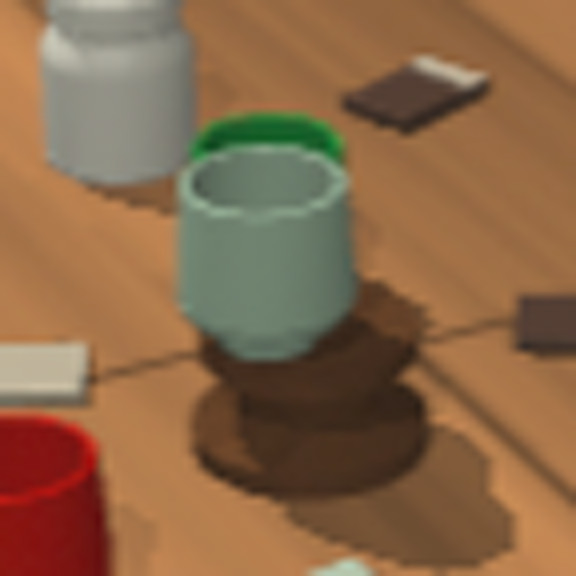

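```bash
cat >> h.py <<'E'
from scipy.optimize import least_squares
def circ(Q,r=None):
    f=(lambda c:np.hypot(Q[:,0]-c[0],Q[:,1]-c[1])-(c[2] if r is None else r))
    s=least_squares(f,list(Q[:,:2].mean(0))+[.035],loss="soft_l1",f_scale=.001); return s.x,np.std(s.fun)
def dark(p):
    h=cv2.cvtColor(p,cv2.COLOR_RGB2HSV); return (h[...,2]<100)&(h[...,1]>95)&(h[...,0]<20)
def cupmask(p):
    h=cv2.cvtColor(p,cv2.COLOR_RGB2HSV); return (h[...,0]>35)&(h[...,0]<85)&(h[...,1]>15)&(h[...,1]<90)
def cup(n,p,d,c0=(.51,.108)):
    cal=viewer.get_calibration(n);P=points(cal,d)
    near=np.hypot(P[...,0]-c0[0],P[...,1]-c0[1])<.06
    m=cupmask(p)&near
    rim=P[m&(P[...,2]>.109)]
    print(n,"cup rim fit",circ(rim,.0295),circ(rim),len(rim))
    o=np.array(cal["origin"])
    b=P[m&(P[...,2]>.075)&(P[...,2]<.106)&(np.hypot(P[...,0]-c0[0],P[...,1]-c0[1])>.028)]
    if len(b)>10: print("  body",circ(b,.0328),len(b))
    return m,P
E
python3 - <<'E'
from h import *
for n in("top","side"):
    z=np.load(f"pics/{n}0.npz");p=z["p"];d=z["d"]
    m,P=cup(n,p,d)
    near=np.hypot(P[...,0]-.52,P[...,1]-.1)<.06
    k=dark(p)&near
    H=np.histogram(P[k][:,2],bins=np.arange(-.01,.08,.004));print(H[0],H[1])
    t=k&(P[...,2]>.046)&(P[...,2]<.055)
    v,u=np.nonzero(t); print("top disc px",len(u),u.min(),u.max(),v.min(),v.max())
    Q=P[t]; print(Q.min(0),Q.max(0))
    bb=k&(P[...,2]>-.004)&(P[...,2]<.014); print("base",bb.sum())
    vis=p.copy(); vis[t]=[255,255,0]; vis[m]=[255,0,255]; vis[bb]=[0,255,255]
    c=(255,255) if n=="top" else (290,222)
    cv2.imwrite(f"pics/{n}_m.png",cv2.resize(vis[c[1]-40:c[1]+40,c[0]-40:c[0]+40,::-1],(400,400),interpolation=0))
E
python3 -c "
import cv2,numpy as np
cv2.imwrite('pics/m.png',np.hstack([cv2.imread('pics/top_m.png'),cv2.imread('pics/side_m.png')]))"
```

```text
top cup rim fit (array([0.50908703, 0.10816095, 0.035     ]), np.float64(0.0013272403499641962)) (array([0.50905238, 0.10813739, 0.02906584]), np.float64(0.00132866451476267)) 175
  body (array([0.5095896, 0.1080958, 0.035    ]), np.float64(0.0014743766400992803)) 135
[ 0  0  3  7 28 49 20  1  0  0  0  0  1  5 74 85  9  1  0  0  0  0] [-0.01  -0.006 -0.002  0.002  0.006  0.01   0.014  0.018  0.022  0.026
  0.03   0.034  0.038  0.042  0.046  0.05   0.054  0.058  0.062  0.066
  0.07   0.074  0.078]
top disc px 166 239 273 237 264
[0.50295391 0.06997378 0.04644531] [0.56461599 0.15122334 0.05477582]
base 87
side cup rim fit (array([0.50647814, 0.10666798, 0.035     ]), np.float64(0.0019340562849892945)) (array([0.5064589 , 0.10684209, 0.0287989 ]), np.float64(0.0019197085236264501)) 113
  body (array([0.50782787, 0.10812144, 0.035     ]), np.float64(0.0019485156867828696)) 239
[ 0  2 26 31 45 83 63 21 21 15  3  0 19 28 80 50  0  0  0  0  0  0] [-0.01  -0.006 -0.002  0.002  0.006  0.01   0.014  0.018  0.022  0.026
  0.03   0.034  0.038  0.042  0.046  0.05   0.054  0.058  0.062  0.066
  0.07   0.074  0.078]
top disc px 130 279 305 221 234
[0.48293282 0.06751749 0.04610041] [0.56313477 0.12983148 0.053006  ]
base 187
```

View pics/m.png

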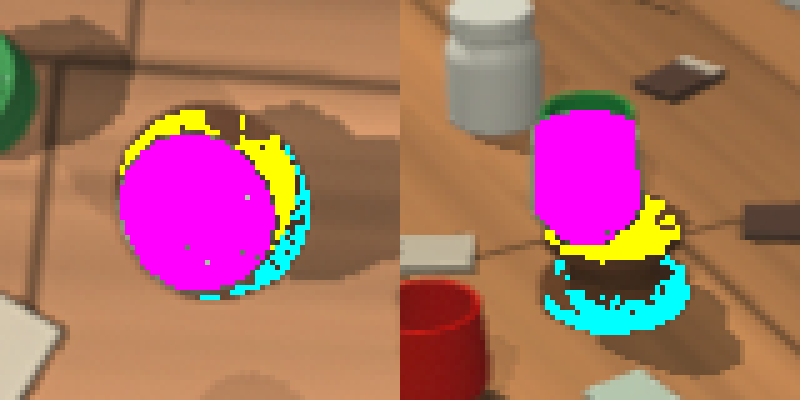

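```bash
cat >> h.py <<'E'
def discedge(n,p,d,c0=(.52,.1)):
    cal=viewer.get_calibration(n);P=points(cal,d);z=P[...,2]
    near=np.hypot(P[...,0]-c0[0],P[...,1]-c0[1])<.058
    hsv=cv2.cvtColor(p,cv2.COLOR_RGB2HSV)
    notcup=~cv2.dilate(cupmask(p).astype(np.uint8),np.ones((3,3))).astype(bool)
    t=near&notcup&(z>.043)&(z<.057)
    E=[]
    for dv,du in((0,1),(0,-1),(1,0),(-1,0)):
        zn=np.roll(z,(-dv,-du),(0,1)); dn=np.roll(d,(-dv,-du),(0,1))
        e=t&(zn<.03)&(dn>0)
        v,u=np.nonzero(e)
        E.append(np.c_[u+du/2,v+dv/2])
    E=np.vstack(E); Q=onplane(cal,E,.05)
    return Q,E
E
python3 - <<'E'
from h import *
A=[]
for n in("top","side"):
    z=np.load(f"pics/{n}0.npz");p=z["p"];d=z["d"]
    Q,E=discedge(n,p,d); 
    print(n,len(Q),circ(Q,.042),circ(Q)); c=circ(Q,.042)[0]
    a=np.degrees(np.arctan2(Q[:,1]-c[1],Q[:,0]-c[0])); print(np.histogram(a,bins=range(-180,181,30))[0]); A.append(Q)
    # also silhouette of the cup rim contour at z=.116
    m=cupmask(p)&(np.hypot(*(points(viewer.get_calibration(n),d)[...,:2]-[.51,.108]).transpose(2,0,1))<.06)
    cs=max(cv2.findContours(m.astype(np.uint8),0,1)[0],key=cv2.contourArea)[:,0]
    q=onplane(viewer.get_calibration(n),cs,.116); print(' contour',cs.min(0),cs.max(0))
    if n=="top":
        c=circ(q[(q[:,0]>.509)&(q[:,1]>.10)],.0305); print(c)
    # base edge
    cal=viewer.get_calibration(n)
E
```

```text
top 79 (array([0.5279998, 0.1119197, 0.035    ]), np.float64(0.0006463162355582379)) (array([0.52727041, 0.11209459, 0.04261213]), np.float64(0.0005831126945638453))
[ 0  0 10 11 12 12 11 13 10  0  0  0]
 contour [239 242] [269 272]
(array([0.50859958, 0.10915614, 0.035     ]), np.float64(0.0005956936147108227))
side 18 (array([0.52544954, 0.11314366, 0.035     ]), np.float64(0.002439399875447825)) (array([0.52238589, 0.11342543, 0.04513502]), np.float64(0.0016914151501254387))
[1 0 0 0 3 5 7 1 0 0 0 1]
 contour [277 204] [297 230]
```

Run:
```python
from h import *
z=np.load("pics/top0.npz");p=z["p"];d=z["d"];P=points(viewer.get_calibration("top"),d)
h=cv2.cvtColor(p,cv2.COLOR_RGB2HSV)
red=((h[...,0]<6)|(h[...,0]>174))&(h[...,1]>170); gr=(h[...,0]>45)&(h[...,0]<80)&(h[...,1]>130)
for nm,m in(("red",red),("green",gr)):
    n,l,s,_=cv2.connectedComponentsWithStats(m.astype(np.uint8))
    for i in range(1,n):
        if s[i,4]>150:
            Q=P[(l==i)&(d>0)]; print(nm,s[i],"x",np.percentile(Q[:,0],[2,98]),"y",np.percentile(Q[:,1],[2,98]),"z",Q[:,2].max())
T=R.from_quat(np.r_[get_obs()["eef_rot"][1:],get_obs()["eef_rot"][0]]).as_matrix();print(T)
C=np.array([.509,.1085]);u=np.array([np.cos(np.radians(12)),np.sin(np.radians(12))])
for s in(.065,):
  t=np.r_[C-u*s,.16]; print(t,T.T@(t-get_obs()["eef_pos"]))
```

```text
red [263 304  29  29 647] x [0.35178031 0.40992706] y [0.01652802 0.07487918] z 0.0740850117288665
red [213 333  31  29 704] x [0.27829419 0.33495988] y [0.12127196 0.18137609] z 0.07153952260520668
green [193 218  29  29 604] x [0.53767094 0.59786787] y [0.20286641 0.26263458] z 0.07083644135963474
[[ 3.43644739e-01  9.39099359e-01 -8.28349623e-04]
 [ 9.39098547e-01 -3.43645572e-01 -1.28066938e-03]
 [-1.48733447e-03 -3.37806633e-04 -9.99998837e-01]]
[0.44542041 0.09498574 0.16      ] [-0.33214699  0.38578623  0.07086149]
```

Emit:
move_arm(gripper=0.35, increments=[{"tx": -0.008,"ty": 0.01,"turn": -1},{"tx": -0.024,"ty": 0.028,"turn": -2},{"tx": -0.042,"ty": 0.049,"turn": -4},{"tx": -0.062,"ty": 0.072,"turn": -6},{"tx": -0.082,"ty": 0.095,"turn": -8},{"tx": -0.102,"ty": 0.118,"turn": -10},{"tx": -0.122,"ty": 0.141,"turn": -12},{"tx": -0.142,"ty": 0.165,"turn": -14},{"tx": -0.162,"ty": 0.188,"turn": -16},{"tx": -0.182,"ty": 0.211,"turn": -18},{"tx": -0.202,"ty": 0.234,"turn": -20},{"tx": -0.222,"ty": 0.258,"turn": -22},{"tx": -0.242,"ty": 0.281,"turn": -24},{"tx": -0.262,"ty": 0.304,"turn": -26},{"tx": -0.282,"ty": 0.327,"turn": -28},{"tx": -0.3,"ty": 0.348,"turn": -30},{"tx": -0.316,"ty": 0.367,"turn": -31},{"tx": -0.327,"ty": 0.38,"turn": -32},{"tx": -0.332,"ty": 0.386,"turn": -32},{"tx": -0.332,"ty": 0.386,"turn": -32}])

```text
validation failed for argument at $.in...
```

```bash
python3 - <<'E'
from h import *
for n in("side","top"): snap(n,n+"1")
o=get_obs();print(o)
print(R.from_quat(np.r_[o["eef_rot"][1:],o["eef_rot"][0]]).as_matrix())
E
python3 -c "
import cv2,numpy as np
cv2.imwrite('pics/v1.png',np.hstack([cv2.resize(cv2.imread('pics/top1.png')[180:340,160:320],(400,400)),cv2.resize(cv2.imread('pics/side1.png')[120:280,200:360],(400,400))]))"
```

```text
{'time_s': 0.2, 'q': array([ 1.01370297e+00,  1.81300341e-01,  1.60757355e+00, -1.10179974e-05,
        1.35380453e+00, -2.06262666e-01]), 'dq': array([ 7.74421439e-05, -2.78094376e-03, -2.45846670e-03, -4.18485696e-04,
        1.42129200e-04, -1.41992839e-03]), 'joint_efforts': array([ 2.08750447e-03, -4.44782817e+01, -3.51311767e+01, -4.09942731e-04,
        6.58868885e-03, -5.04628565e-05]), 'eef_pos': array([0.19741049, 0.5397129 , 0.23072949]), 'eef_rot': array([ 2.18214537e-04,  8.19657059e-01,  5.72854267e-01, -4.97126463e-04]), 'wrist_force': array([ 0.35110582, -0.06085675, -0.0876005 ]), 'torque': array([0.03884159, 0.05918421, 0.03800328]), 'opening': 0.9994874769392457}
[[ 3.43675482e-01  9.39088304e-01 -5.64936170e-04]
 [ 9.39087871e-01 -3.43675882e-01 -9.27284203e-04]
 [-1.06495669e-03 -2.11839859e-04 -9.99999410e-01]]
```

View pics/v1.png

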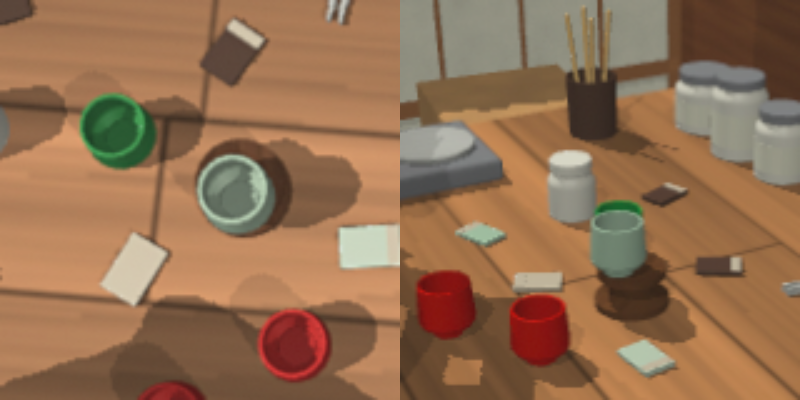

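The call was refused without moving; the cup still stands as before. Perhaps every row needs all four fields, so I'll test a short call.

Emit:
move_arm(increments=[{"tx": -0.008,"ty": 0.01,"tz": 0.0,"turn": -1.0},{"tx": -0.02,"ty": 0.024,"tz": 0.0,"turn": -2.0}], gripper=0.35)

```text
time_s: 0.37
eef_pos: [0.2128, 0.5133, 0.2309]
eef_rot: [-0.0, 0.809, 0.588, -0.0]
wrist_force: [-0.0, 0.1, -0.1]
opening: 0.751
```

Remaining from here (rotated by −2°).

Run:
```python
from h import *
o=get_obs();T=R.from_quat(np.r_[o["eef_rot"][1:],o["eef_rot"][0]]).as_matrix();print(T,o["eef_pos"])
print(T.T@(np.array([.4454,.0950,.231])-o["eef_pos"]))
```

```text
[[ 3.08353170e-01  9.51271841e-01 -4.54096177e-04]
 [ 9.51271936e-01 -3.08353211e-01 -2.02434042e-05]
 [-1.59278994e-04 -4.25726831e-04 -9.99999897e-01]] [0.21275533 0.51325274 0.23093921]
[-3.26135379e-01  3.50277869e-01 -1.57968931e-04]
```

Emit:
move_arm(increments=[{"tx": -0.008,"ty": 0.009,"tz": 0.0,"turn": -1.0},{"tx": -0.026,"ty": 0.028,"tz": 0.0,"turn": -2.0},{"tx": -0.046,"ty": 0.049,"tz": 0.0,"turn": -4.0},{"tx": -0.066,"ty": 0.071,"tz": 0.0,"turn": -6.0},{"tx": -0.087,"ty": 0.093,"tz": 0.0,"turn": -8.0},{"tx": -0.108,"ty": 0.116,"tz": 0.0,"turn": -10.0},{"tx": -0.129,"ty": 0.139,"tz": 0.0,"turn": -12.0},{"tx": -0.15,"ty": 0.161,"tz": 0.0,"turn": -14.0},{"tx": -0.171,"ty": 0.184,"tz": 0.0,"turn": -16.0},{"tx": -0.192,"ty": 0.206,"tz": 0.0,"turn": -18.0},{"tx": -0.213,"ty": 0.229,"tz": 0.0,"turn": -20.0},{"tx": -0.234,"ty": 0.251,"tz": 0.0,"turn": -22.0},{"tx": -0.255,"ty": 0.274,"tz": 0.0,"turn": -24.0},{"tx": -0.276,"ty": 0.296,"tz": 0.0,"turn": -26.0},{"tx": -0.295,"ty": 0.317,"tz": 0.0,"turn": -28.0},{"tx": -0.311,"ty": 0.334,"tz": 0.0,"turn": -29.0},{"tx": -0.322,"ty": 0.345,"tz": 0.0,"turn": -30.0},{"tx": -0.326,"ty": 0.35,"tz": 0.0,"turn": -30.0},{"tx": -0.326,"ty": 0.35,"tz": 0.0,"turn": -30.0},{"tx": -0.326,"ty": 0.35,"tz": 0.0,"turn": -30.0}], gripper=0.35)

```text
time_s: 2.03
eef_pos: [0.4443, 0.0947, 0.2311]
eef_rot: [-0.0, 0.63, 0.776, -0.0]
wrist_force: [0.1, 0.2, -0.5]
opening: 0.351
```

```bash
python3 - <<'E'
from h import *
for n in("side","top"): snap(n,n+"2")
o=get_obs();print(o["time_s"],o["eef_pos"],o["opening"],o["wrist_force"])
T=R.from_quat(np.r_[o["eef_rot"][1:],o["eef_rot"][0]]).as_matrix();print(T)
# lowest gripper points seen from side
z=np.load("pics/side2.npz");P=points(viewer.get_calibration("side"),z["d"])
Q=(P-o["eef_pos"])@T
m=(np.hypot(Q[...,0],Q[...,1])<.07)&(Q[...,2]<.03)&(Q[...,2]>-.08)&(z["d"]>0)
q=Q[m]; print(len(q))
for lo in np.arange(-.06,.02,.006):
    s=q[(q[:,2]>=lo)&(q[:,2]<lo+.006)]
    if len(s): print(round(lo,3),len(s),s.min(0).round(3),s.max(0).round(3))
E
python3 -c "
import cv2,numpy as np
cv2.imwrite('pics/v2.png',np.hstack([cv2.resize(cv2.imread('pics/top2.png')[180:340,160:320],(400,400)),cv2.resize(cv2.imread('pics/side2.png')[120:280,200:360],(400,400))]))"
```

```text
2.1333 [0.44412798 0.09526251 0.23118285] 0.3499505237267867 [-0.41868482  1.03679694 -0.0282837 ]
[[-2.06884674e-01  9.78365250e-01 -4.11046216e-04]
 [ 9.78365247e-01  2.06884816e-01  3.39775356e-04]
 [ 4.17463622e-04 -3.31859019e-04 -9.99999858e-01]]
557
-0.06 52 [-0.052 -0.014 -0.06 ] [ 0.054  0.011 -0.054]
-0.054 53 [-0.049 -0.015 -0.054] [ 0.051  0.012 -0.048]
-0.048 35 [-0.043 -0.013 -0.048] [ 0.04   0.007 -0.042]
-0.042 30 [-0.03  -0.014 -0.042] [ 0.022  0.01  -0.036]
-0.036 37 [-0.031 -0.013 -0.036] [ 0.028  0.008 -0.03 ]
-0.03 35 [-0.032 -0.012 -0.029] [ 0.027  0.01  -0.024]
-0.024 29 [-0.033 -0.011 -0.024] [ 0.023  0.008 -0.018]
-0.018 34 [-0.029 -0.013 -0.018] [ 0.022  0.01  -0.012]
-0.012 30 [-0.029 -0.012 -0.012] [ 0.021  0.01  -0.006]
-0.006 22 [-0.026 -0.011 -0.006] [ 0.02   0.011 -0.   ]
-0.0 1 [-0.019 -0.005  0.   ] [-0.019 -0.005  0.   ]
```

View pics/v2.png

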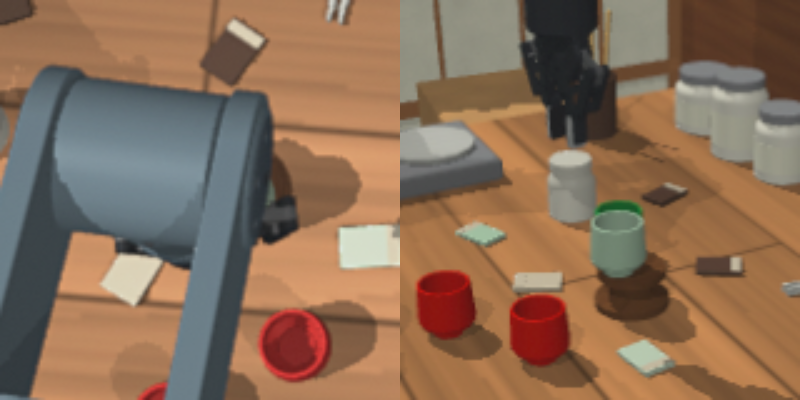

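Emit:
move_arm(increments=[{"tx": 0.0,"ty": 0.0,"tz": 0.006,"turn": 0.0},{"tx": 0.0,"ty": 0.0,"tz": 0.02,"turn": 0.0},{"tx": 0.0,"ty": 0.0,"tz": 0.038,"turn": 0.0},{"tx": 0.0,"ty": 0.0,"tz": 0.058,"turn": 0.0},{"tx": 0.0,"ty": 0.0,"tz": 0.078,"turn": 0.0},{"tx": 0.0,"ty": 0.0,"tz": 0.098,"turn": 0.0},{"tx": 0.0,"ty": 0.0,"tz": 0.117,"turn": 0.0},{"tx": 0.0,"ty": 0.0,"tz": 0.135,"turn": 0.0},{"tx": 0.0,"ty": 0.0,"tz": 0.15,"turn": 0.0},{"tx": 0.0,"ty": 0.0,"tz": 0.162,"turn": 0.0},{"tx": 0.0,"ty": 0.0,"tz": 0.168,"turn": 0.0},{"tx": 0.0,"ty": 0.0,"tz": 0.17,"turn": 0.0},{"tx": 0.0,"ty": 0.0,"tz": 0.17,"turn": 0.0},{"tx": 0.0,"ty": 0.0,"tz": 0.17,"turn": 0.0}])

```text
time_s: 3.3
eef_pos: [0.4451, 0.0946, 0.0618]
eef_rot: [0.0, 0.63, 0.777, 0.0]
wrist_force: [0.7, 0.1, 0.2]
opening: 0.349
```

Run:
```python
from h import *
p,d=snap("side","side3"); cup("side",p,d)
o=get_obs();print(o["time_s"],o["eef_pos"],o["opening"],o["wrist_force"])
T=R.from_quat(np.r_[o["eef_rot"][1:],o["eef_rot"][0]]).as_matrix()
for c in([.509,.1085],[.5273,.112]): print("tool axes:",T.T@(np.r_[c,.06]-o["eef_pos"]))
cv2.imwrite('pics/v3.png',cv2.resize(p[160:280,230:350,::-1],(600,600)))
```

```text
side cup rim fit (array([0.50542434, 0.10819918, 0.035     ]), np.float64(0.002276175828214268)) (array([0.50507287, 0.10835842, 0.02981347]), np.float64(0.002285007465661481)) 65
  body (array([0.50694523, 0.10857391, 0.035     ]), np.float64(0.0021051568206770436)) 175
3.35 [0.44529014 0.09452909 0.06204404] 0.3517271124639341 [ 0.81791929 -0.34499113  0.26566565]
tool axes: [0.00051251 0.06521873 0.00213659]
tool axes: [0.00015757 0.08384703 0.0021632 ]
```

View pics/v3.png

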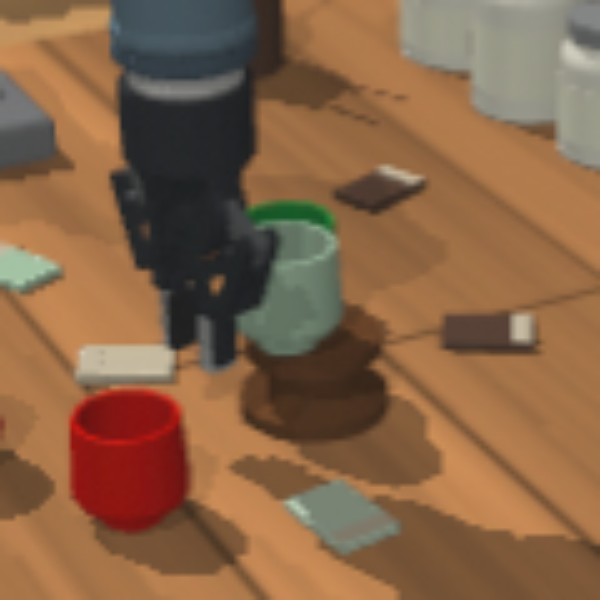

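Emit:
move_arm(increments=[{"tx": 0.0,"ty": 0.001,"tz": 0.0,"turn": 0.0},{"tx": 0.0,"ty": 0.003,"tz": 0.0,"turn": 0.0},{"tx": 0.0,"ty": 0.006,"tz": 0.0,"turn": 0.0},{"tx": 0.0,"ty": 0.009,"tz": 0.0,"turn": 0.0},{"tx": 0.0,"ty": 0.012,"tz": 0.0,"turn": 0.0},{"tx": 0.0,"ty": 0.014,"tz": 0.0,"turn": 0.0},{"tx": 0.0,"ty": 0.016,"tz": 0.0,"turn": 0.0},{"tx": 0.0,"ty": 0.017,"tz": 0.0,"turn": 0.0},{"tx": 0.0,"ty": 0.018,"tz": 0.0,"turn": 0.0},{"tx": 0.0,"ty": 0.019,"tz": 0.0,"turn": 0.0},{"tx": 0.0,"ty": 0.0195,"tz": 0.0,"turn": 0.0},{"tx": 0.0,"ty": 0.02,"tz": 0.0,"turn": 0.0},{"tx": 0.0,"ty": 0.0205,"tz": 0.0,"turn": 0.0},{"tx": 0.0,"ty": 0.021,"tz": 0.0,"turn": 0.0},{"tx": 0.0,"ty": 0.0215,"tz": 0.0,"turn": 0.0},{"tx": 0.0,"ty": 0.022,"tz": 0.0,"turn": 0.0},{"tx": 0.0,"ty": 0.0225,"tz": 0.0,"turn": 0.0},{"tx": 0.0,"ty": 0.023,"tz": 0.0,"turn": 0.0},{"tx": 0.0,"ty": 0.0235,"tz": 0.0,"turn": 0.0},{"tx": 0.0,"ty": 0.024,"tz": 0.0,"turn": 0.0}])

```text
time_s: 5.02
eef_pos: [0.4676, 0.0994, 0.0611]
eef_rot: [-0.001, 0.63, 0.777, -0.0]
wrist_force: [-3.1, 0.2, 2.2]
opening: 0.353
```

Emit:
move_arm(increments=[{"tx": 0.0,"ty": 0.0005,"tz": 0.0,"turn": 0.0},{"tx": 0.0,"ty": 0.001,"tz": 0.0,"turn": 0.0},{"tx": 0.0,"ty": 0.0015,"tz": 0.0,"turn": 0.0},{"tx": 0.0,"ty": 0.002,"tz": 0.0,"turn": 0.0},{"tx": 0.0,"ty": 0.0025,"tz": 0.0,"turn": 0.0},{"tx": 0.0,"ty": 0.003,"tz": 0.0,"turn": 0.0},{"tx": 0.0,"ty": 0.0035,"tz": 0.0,"turn": 0.0},{"tx": 0.0,"ty": 0.004,"tz": 0.0,"turn": 0.0},{"tx": 0.0,"ty": 0.0045,"tz": 0.0,"turn": 0.0},{"tx": 0.0,"ty": 0.005,"tz": 0.0,"turn": 0.0},{"tx": 0.0,"ty": 0.0055,"tz": 0.0,"turn": 0.0},{"tx": 0.0,"ty": 0.006,"tz": 0.0,"turn": 0.0},{"tx": 0.0,"ty": 0.006,"tz": 0.0,"turn": 0.0}])

```text
time_s: 6.1
eef_pos: [0.4741, 0.1006, 0.0613]
eef_rot: [0.0, 0.63, 0.777, 0.0]
wrist_force: [-0.8, -0.6, -0.2]
opening: 0.352
```

Run:
```python
from h import *
p,d=snap("side","side4"); cup("side",p,d)
o=get_obs();print(o["time_s"],o["eef_pos"],o["opening"],o["wrist_force"])
T=R.from_quat(np.r_[o["eef_rot"][1:],o["eef_rot"][0]]).as_matrix()
print("tool axes:",T.T@(np.r_[[.5273,.112],.06]-o["eef_pos"]))
cv2.imwrite('pics/v4.png',cv2.resize(p[160:280,230:350,::-1],(600,600)))
```

```text
side cup rim fit (array([0.50086114, 0.09640768, 0.035     ]), np.float64(0.009791744650643502)) (array([0.49744488, 0.11470698, 0.04441122]), np.float64(0.009892808044544878)) 59
  body (array([0.51077856, 0.10781011, 0.035     ]), np.float64(0.0033488649304788004)) 126
6.15 [0.4741787  0.1005394  0.06133075] 0.35205730751817366 [-0.76045453  0.32866086 -0.17221045]
tool axes: [0.00026095 0.05434251 0.00134608]
```

View pics/v4.png

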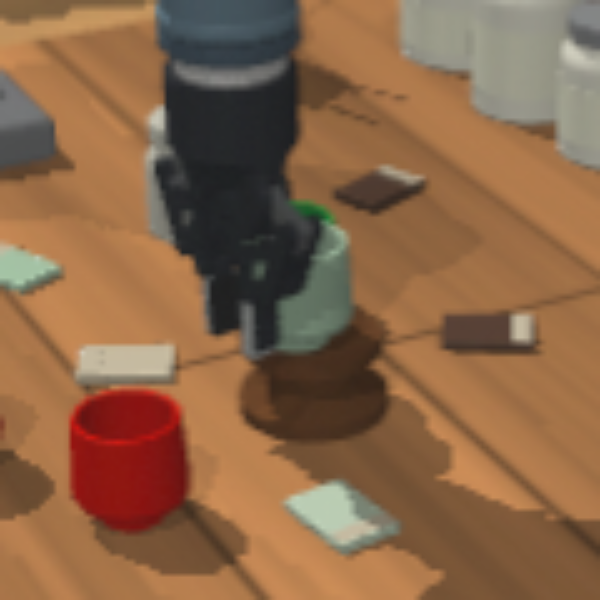

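Emit:
move_arm(increments=[{"tx": 0.0,"ty": 0.0005,"tz": 0.0,"turn": 0.0},{"tx": 0.0,"ty": 0.001,"tz": 0.0,"turn": 0.0},{"tx": 0.0,"ty": 0.0015,"tz": 0.0,"turn": 0.0},{"tx": 0.0,"ty": 0.002,"tz": 0.0,"turn": 0.0},{"tx": 0.0,"ty": 0.0025,"tz": 0.0,"turn": 0.0},{"tx": 0.0,"ty": 0.003,"tz": 0.0,"turn": 0.0},{"tx": 0.0,"ty": 0.0035,"tz": 0.0,"turn": 0.0},{"tx": 0.0,"ty": 0.004,"tz": 0.0,"turn": 0.0},{"tx": 0.0,"ty": 0.0045,"tz": 0.0,"turn": 0.0},{"tx": 0.0,"ty": 0.005,"tz": 0.0,"turn": 0.0},{"tx": 0.0,"ty": 0.0055,"tz": 0.0,"turn": 0.0},{"tx": 0.0,"ty": 0.006,"tz": 0.0,"turn": 0.0},{"tx": 0.0,"ty": 0.0065,"tz": 0.0,"turn": 0.0},{"tx": 0.0,"ty": 0.007,"tz": 0.0,"turn": 0.0},{"tx": 0.0,"ty": 0.0075,"tz": 0.0,"turn": 0.0},{"tx": 0.0,"ty": 0.008,"tz": 0.0,"turn": 0.0},{"tx": 0.0,"ty": 0.0085,"tz": 0.0,"turn": 0.0},{"tx": 0.0,"ty": 0.009,"tz": 0.0,"turn": 0.0},{"tx": 0.0,"ty": 0.0095,"tz": 0.0,"turn": 0.0},{"tx": 0.0,"ty": 0.01,"tz": 0.0,"turn": 0.0}])

```text
time_s: 7.82
eef_pos: [0.4838, 0.1026, 0.0613]
eef_rot: [-0.0, 0.63, 0.777, -0.0]
wrist_force: [-0.2, -0.9, -1.0]
opening: 0.352
```

Run:
```python
from h import *
p,d=snap("side","side5"); cup("side",p,d)
t,td=snap("top","top5")
o=get_obs();print(o["time_s"],o["eef_pos"],o["opening"],o["wrist_force"])
T=R.from_quat(np.r_[o["eef_rot"][1:],o["eef_rot"][0]]).as_matrix()
print("tool axes:",T.T@(np.r_[[.5273,.112],.06]-o["eef_pos"]))
cv2.imwrite('pics/v5.png',np.hstack([cv2.resize(a[:,:,::-1],(400,400)) for a in (p[160:280,230:350],t[190:310,200:320])]))
```

```text
side cup rim fit (array([0.50898561, 0.08558606, 0.035     ]), np.float64(0.011096209435702916)) (array([0.50901491, 0.0830067 , 0.02806589]), np.float64(0.011493040679075597)) 61
  body (array([0.51942758, 0.10942259, 0.035     ]), np.float64(0.0031058506127735696)) 102
7.9167 [0.48395594 0.10264247 0.06132163] 0.35056814905775796 [-1.64949691 -0.20518    -1.45607257]
tool axes: [0.0002177  0.04434182 0.00133129]
```

View pics/v5.png

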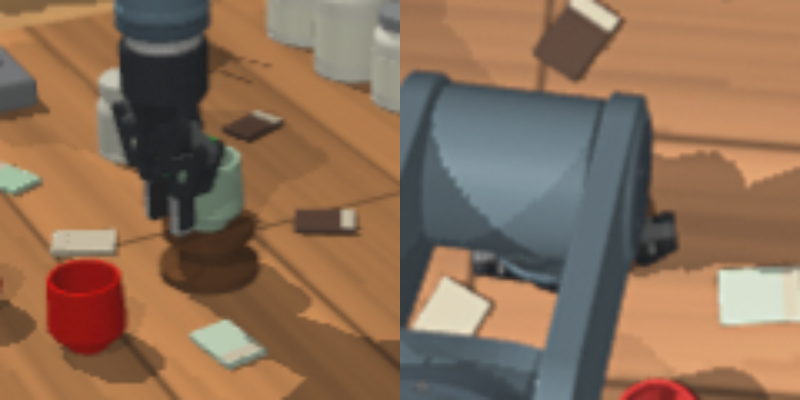

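Emit:
move_arm(increments=[{"tx": 0.0,"ty": 0.0005,"tz": 0.0,"turn": 0.0},{"tx": 0.0,"ty": 0.001,"tz": 0.0,"turn": 0.0},{"tx": 0.0,"ty": 0.0015,"tz": 0.0,"turn": 0.0},{"tx": 0.0,"ty": 0.002,"tz": 0.0,"turn": 0.0},{"tx": 0.0,"ty": 0.002,"tz": 0.0,"turn": 0.0},{"tx": 0.0,"ty": 0.0015,"tz": 0.0,"turn": 0.0},{"tx": 0.0,"ty": 0.0005,"tz": 0.0,"turn": 0.0},{"tx": 0.0,"ty": -0.001,"tz": 0.0,"turn": 0.0},{"tx": 0.0,"ty": -0.004,"tz": 0.0,"turn": 0.0},{"tx": 0.0,"ty": -0.01,"tz": 0.0,"turn": 0.0},{"tx": 0.0,"ty": -0.018,"tz": 0.0,"turn": 0.0},{"tx": 0.0,"ty": -0.026,"tz": 0.0,"turn": 0.0},{"tx": 0.0,"ty": -0.034,"tz": 0.0,"turn": 0.0},{"tx": 0.0,"ty": -0.038,"tz": -0.01,"turn": 0.0},{"tx": 0.0,"ty": -0.038,"tz": -0.035,"turn": 0.0},{"tx": 0.0,"ty": -0.038,"tz": -0.065,"turn": 0.0},{"tx": 0.0,"ty": -0.038,"tz": -0.095,"turn": 0.0},{"tx": 0.0,"ty": -0.038,"tz": -0.12,"turn": 0.0},{"tx": 0.0,"ty": -0.038,"tz": -0.135,"turn": 0.0},{"tx": 0.0,"ty": -0.038,"tz": -0.14,"turn": 0.0}])

```text
time_s: 9.58
eef_pos: [0.4477, 0.0946, 0.2043]
eef_rot: [0.002, 0.63, 0.777, 0.002]
wrist_force: [0.2, -0.3, -0.3]
opening: 0.355
```

Emit:
move_arm(increments=[{"tx": 0.008,"ty": 0.0,"tz": 0.0,"turn": 0.0},{"tx": 0.025,"ty": 0.0,"tz": 0.0,"turn": 0.0},{"tx": 0.05,"ty": -0.005,"tz": 0.0,"turn": 0.0},{"tx": 0.08,"ty": -0.01,"tz": 0.0,"turn": 0.0},{"tx": 0.11,"ty": -0.02,"tz": 0.0,"turn": 0.0},{"tx": 0.14,"ty": -0.03,"tz": 0.0,"turn": 0.0},{"tx": 0.165,"ty": -0.04,"tz": 0.0,"turn": 0.0},{"tx": 0.19,"ty": -0.05,"tz": 0.0,"turn": 0.0},{"tx": 0.21,"ty": -0.06,"tz": 0.0,"turn": 0.0},{"tx": 0.23,"ty": -0.07,"tz": 0.0,"turn": 0.0},{"tx": 0.24,"ty": -0.075,"tz": 0.0,"turn": 0.0},{"tx": 0.24,"ty": -0.075,"tz": 0.0,"turn": 0.0},{"tx": 0.24,"ty": -0.075,"tz": 0.0,"turn": 0.0}])

```text
time_s: 10.67
eef_pos: [0.3223, 0.314, 0.1997]
eef_rot: [-0.0, 0.629, 0.777, -0.001]
wrist_force: [0.2, 0.1, 0.5]
opening: 0.35
```

```bash
cat >> h.py <<'E'
def measure(tag,c0):
    t,td=snap("top","top"+tag); p,d=snap("side","side"+tag)
    o=get_obs();print(o["time_s"],o["eef_pos"],o["opening"],o["wrist_force"])
    for n,a,b in(("top",t,td),("side",p,d)):
        m,P=cup(n,a,b,c0)
        Q,E=discedge(n,a,b,(.527,.112)); print("  disc",circ(Q,.042),circ(Q),len(Q))
        mm=cupmask(a)&(np.hypot(P[...,0]-c0[0],P[...,1]-c0[1])<.06)
        cs=max(cv2.findContours(mm.astype(np.uint8),0,1)[0],key=cv2.contourArea)[:,0]
        q=onplane(viewer.get_calibration(n),cs,.116)
        if n=="top": print("  contour far half",circ(q[(q[:,0]>c0[0])&(q[:,1]>c0[1]-.008)],.0305))
    cv2.imwrite(f'pics/v{tag}.png',np.hstack([cv2.resize(a[:,:,::-1],(400,400),interpolation=2) for a in (p[180:260,250:330],t[215:295,215:295])]))
E
python3 -c "
from h import *
measure('6',(.527,.112))"
```

```text
10.7667 [0.32344659 0.3135668  0.20033343] 0.3521902009149865 [0.36050842 0.09911364 0.4789968 ]
top cup rim fit (array([0.5274342 , 0.11073402, 0.035     ]), np.float64(0.0012104642123889858)) (array([0.52737519, 0.11073148, 0.0288227 ]), np.float64(0.0012117789045416837)) 162
  body (array([0.52775936, 0.11113651, 0.035     ]), np.float64(0.0014867361121290044)) 149
  disc (array([0.52698865, 0.11131311, 0.035     ]), np.float64(0.000611034246456527)) (array([0.52704678, 0.1113636 , 0.04207434]), np.float64(0.0006100021121280999)) 77
  contour far half (array([0.52683094, 0.1103628 , 0.035     ]), np.float64(0.0005304380041366698))
side cup rim fit (array([0.525669 , 0.1088856, 0.035    ]), np.float64(0.002094017860435599)) (array([0.52554607, 0.10887488, 0.02921203]), np.float64(0.002094788664905637)) 106
  body (array([0.52651515, 0.11112431, 0.035     ]), np.float64(0.0020550455412519045)) 231
  disc (array([0.52137409, 0.10375604, 0.035     ]), np.float64(0.002712415714481219)) (array([0.52213189, 0.10534254, 0.04409287]), np.float64(0.002883913318721735)) 25
```

View pics/v6.png

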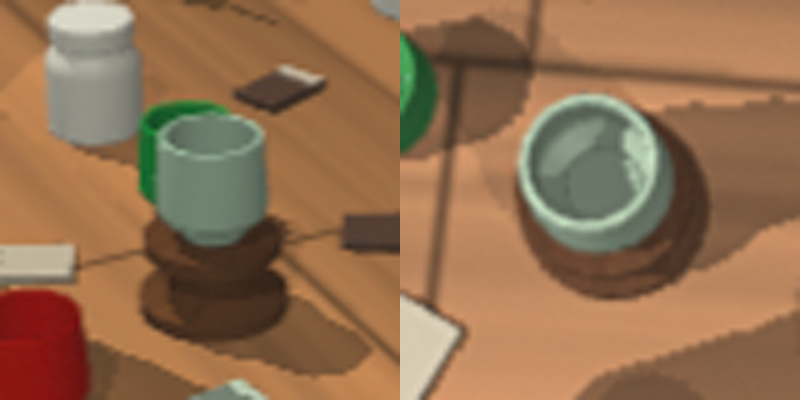

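The picture shows the cup upright. In the zoomed side view its foot is at about x=213, and the plinth top spans 145–285, so its centre is at 215. The fits agree to about 1 mm, and the arm is clear, so I'm handing in.

```bash
python3 -c "
from h import *
print(get_obs()['dq'].round(3)); print(workorder.hand_in())"
```

```text
[-0.014 -0.004 -0.009  0.002  0.003  0.004]
the job is handed in; nothing more can be done
None
```

I nudged the cup about 19 mm to the middle of the plinth and handed the job in at about 10.8 s. It was pushed slowly and low on its widest part with two slightly open fingertips, which were then backed off and swung clear.

- **Centring:** in the last top view the cup's rim and body fits gave its centre at about (0.527, 0.111). The plinth's top fitted at (0.527, 0.111), or (0.527, 0.112) from the first picture, so the cup is about 1 mm off centre.
- **Upright and undisturbed:** the last pictures show the cup upright and standing free. The largest wrist reading I saw was about 4 N, around first contact. I did not measure the bystanders' positions; those in the close-ups looked unmoved.
- **Disagreement:** the side view's circle fit of the plinth top was about 9 mm off, at (0.521, 0.104). I discounted it because it came from 25 mostly hidden edge pixels with 3 mm scatter. Read by eye, that same side picture shows the foot centred on the disc left to right.
- **Refused call:** the first move call was rejected without moving the arm. It went through once every row carried all four fields.

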